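# Clear the case vice and hold its eccentric lever at full lift

## Task

The jaw linings of the watchmaker's vice have just been trimmed: pick the two hardwood offcuts out of the vice and put them in the black scrap bin. Then swing the vice's red-knobbed eccentric lever round to the cam's highest lift, where the lever stands square to the vice over the red index line and the jaws grip the movement holder, and finish while still holding the lever there, because it springs back when let go. Leave the movement holder standing in the vice and the other things on the bench where they are.

Things in the scene. Friction and masses are not known exactly. Their poses are not given: they have to be found in the camera images.
- vice: grey bench vice, heavy, cannot move, 152 mm wide along its x, clamping along its y, cam and lever at its -y end. Origin: centre of its underside, z up. Steel bed top at z = 24 mm. Fixed jaw 146 mm wide, top 26 mm above the bed, hardwood lined, face at y = +41.5 mm; the mouth is 51 mm wide along y when open. A red index line on the bed runs from the cam pivot towards -x and down the side
- jaw_face: hardwood face of the sliding jaw, 146 x 10 x 26 mm, sprung: the cam drives the jaw 18 mm towards +y of the vice and at full lift the face presses the movement holder against the fixed jaw with about 16 N. An offcut left in the mouth stops the face short, and the holder stays loose. Origin: bottom of its back, middle
- vice_lever (a joint): lever angle in rad: 0 at its rest stop, where it always starts, pointing to the back (-y) end of the vice; grows clockwise seen from above, round to the vice's -x side; 1.9 = highest lift, pointing straight along the vice's -x over the red index line; past it the lift falls, stop at 2.4. Springs push it back all the way, about 3 to 8 N at the knob (3 to 5 N at full lift)
- vice_knob (a point): middle of the red knob at the lever's end, fixed to the lever: an upright cylinder 20 mm in diameter, its red part 42 mm high (21 mm above and below this point), 74 mm above the vice's underside, 100 mm from the pivot axis. The flat steel lever arm, 14 mm wide, runs from just below it to the pivot
- vice_pivot (a point): point on the upright pivot axis of the lever, at the knob's middle height
- vice_full (a point): where the knob's middle is at the highest lift (fixed to the vice)
- movement: round steel movement holder with a white watch dial on top, 36 mm in diameter, 18 mm high, standing loose on the vice bed between the jaws, close to the fixed jaw. Origin: centre of its underside.
- offcut_a: reddish-brown hardwood offcut, 42 x 16 x 18 mm (its x, y, z), 12 g, lying on the vice bed between the jaws, roughly along the clamping direction, beside the movement holder on the vice's -x side, about 60 mm off the vice's middle. Origin: centre of its underside.
- offcut_b: the same kind of offcut, on the vice's +x side of the movement holder
- bin: open black scrap bin, 124 x 124 mm outside, 60 mm high, walls 4 mm, fixed to the bench. Origin: centre of its underside.
- clear_box: closed clear plastic parts box, 86 x 66 x 29 mm, bystander. Origin: centre of its underside
- tweezers: steel tweezers lying flat, about 115 mm long, bystander
- screwdriver: small screwdriver with a red handle, 130 mm long, lying flat, bystander
- loupe: black eye loupe, 42 mm in diameter, 40 mm high, standing, bystander
- dust_cover: clear dust cover with a white knob on a white base, 72 mm in diameter, 48 mm high, bystander
- oil_cups: wooden block with four coloured oil cups, 34 x 110 x 26 mm, bystander
- blower: black rubber blower standing upright, 58 mm in diameter, 85 mm high, bystander
Not all that is in view belongs to the job. Of the things that look like the bin, the largest one is meant.

How it is judged:
By the outcome, as a careful person would: the job done as asked, in the order asked, and still so for the second after the job is handed in, while the arm keeps its last pose, push and grip.
It also fails if it takes over 72 s, if anything falls off the work surface, if the arm or the gripper's body presses on something with over 40 N, if the wrist force passes 120 N, or if a joint passes its speed limit or range.

## Robot

A 6-joint arm with a two-finger parallel gripper is mounted at the origin on the work surface. World frame = base frame: x ahead of the robot, y to its left, z up, the work surface at z = 0. Lengths are in m, angles in rad, forces in N, time in s.
With the tool pointing down it reaches from about 0.35 to 0.85 m from the base axis. Payload 8.1 kg.
Tool frame: the origin (TCP) lies at the centre of the arm's flange, where the gripper is bolted on; the fingertips stand 186 mm ahead of it and the grasp point (between the pads) lies 167 mm ahead of it; z points along the fingers, y is the direction in which the jaws open and shut (so a half turn about z gives the same grasp; the last joint's range is limited). The gripper opens to 93 mm and grips with 3 to 60 N. Pads are 15 mm wide; open, the fingers measure 128 mm over their backs; the gripper's body (75 mm by 188 mm) begins 65 mm behind the grasp point.
Start: joints at [-1.217, 0.13, 1.488, -0, 1.523, -0.085], TCP at [0.255, -0.543, 0.405] pointing down, gripper open.
Joint ranges: [-2.96, 2.96], [-0.89, 2.26], [0.02, 2.5], [-1.34, 4.48], [0, 2.73], [-2.66, 2.66]. Speed limits (rad/s): [2.39, 2.39, 2.79, 3.14, 3.14, 3.14].

## Interface

Orientations are given as a rotation vector (axis times angle).
In Python, from plant import robot, viewer, order gives the robot as it stands.
- The arm moves only by the tool apply_moves, never from a script. Its argument "deltas" is a list of rows, each a list of 3 entries, a list of its own where there are three numbers: the finger opening in mm, from 0 to 93, then the shift along the tool's x, y, z in mm, then the turn about the tool's z in rad. In form: [[grip, [dx, dy, dz], yaw], ...]. A call has 1 to 5 rows; each row shifts and turns the commanded pose from where the row before left it, along the tool's axes as they then stand; what a row does not reach is not made up. A row lasts 1/8 s, in which the tool goes at most 62.5 mm and 10.7 degrees, less where a joint would pass 70% of its speed; a pose out of reach is approached as far as the arm can. A call is refused whole if a number of a shift passes 62.5 or a number of a turn 0.188, either way. A call with a gripper value outside its range is refused whole. The fingers move at their own pace and stop on an object; "grip_force" is the grip in N (left out, the last holds). Time passes only in rows, so rows that do not move let the fingers close. It gives the time, the measured TCP pose, the force and the opening at its end, in the units of the state.
- robot.read_state(): the state, without advancing time (a new reading comes with each control period).
- viewer.read_camera(name): name is "scene" or "top" or "wrist"; returns the picture (420x560x3 uint8, blue, green, red); there is no depth.
- viewer.get_calibration(name): a dict with "fx", "fy", "cx", "cy" (pixels), "R" (3x3) and "t" (3): a world point X has camera coordinates R X + t. Camera axes: x right, y down, z forward; pixel columns grow to the right and rows downward; lengths in m; the calibration is good to about 2 mm. A picture is of the moment at which its call begins: read the wrist's pose just before it. get_calibration takes no time and is no camera call; for the wrist camera it gives the pose at the moment of the call.
- order.close_job(): hands the job in, once; it reports no verdict.
The state is a dict: "t": time; "q": joint angles; "dq": joint speeds; "joint_torque": joint torques, N m; "tool_pos": TCP position; "orientation": TCP orientation; "force": force on the tool from outside, world axes, zero at the start; "wrist_torque": the same for the moment, N m; "opening": finger opening in m.
Only numpy, scipy, OpenCV 4.12 (cv2) and the standard library are available. Lean on these libraries where they do the work, as an engineer would, in place of code of your own. Each camera call takes 0.05 s, during which the arm holds its last target. There are 200 camera calls.

## Working session

There is one attempt and no reset: what is moved stays moved. The work goes in short steps, Python scripts to look and compute and a tool call to move; the robot and the scene stay as the last step left them, time stands still between calls to the robot, and variables do not carry over. Pictures are saved under pics/ and viewed, about 8 in all and at most 12, crops included, and the job is handed in when it is done.

Besides the shell and the picture viewer there is one more tool, called after ">>>" in YAML: its name, and indented under it one key for each argument. apply_moves: Moves the arm, as the interface text tells. Its arguments: {"type":"object","properties":{"deltas":{"type":"array"},"grip_force":{"type":"number"}},"required":["deltas"]}

```bash
mkdir -p pics; ls; python3 - <<'E'
from plant import robot, viewer, order
import cv2,numpy as np
for n in ("scene","top"):
    im=viewer.read_camera(n); cv2.imwrite(f"pics/{n}0.png",im)
    c=viewer.get_calibration(n); print(n,{k:np.round(v,4).tolist() for k,v in c.items()})
s=robot.read_state(); print(s)
E
```

```text
pics
scene {'fx': 466.7025, 'fy': 466.7025, 'cx': 272.7655, 'cy': 214.4303, 'R': [[0.8795, 0.4759, 0.0066], [0.3468, -0.6313, -0.6937], [-0.326, 0.6124, -0.7202]], 't': [-0.4896, -0.1664, 1.2867]}
top {'fx': 388.6194, 'fy': 388.6194, 'cx': 278.848, 'cy': 208.8345, 'R': [[-0.0183, -0.9996, -0.021], [-0.9937, 0.0205, -0.11], [0.1104, 0.0189, -0.9937]], 't': [0.0133, 0.565, 1.0411]}
{'t': 0.1, 'q': array([-1.21739559e+00,  1.31065950e-01,  1.48916705e+00,  2.47159509e-05,
        1.52299970e+00, -8.53926236e-02]), 'dq': array([-0.00112319, -0.00020344, -0.00149039, -0.00056483,  0.00075087,
        0.00040065]), 'joint_torque': array([ 7.48457023e-04, -5.61340392e+01, -4.93097377e+01,  7.71761360e-02,
        2.90386862e-02, -4.98880161e-05]), 'tool_pos': array([ 0.25486535, -0.54295136,  0.40380569]), 'orientation': array([-3.06469612e+00, -6.83382459e-01,  3.05597674e-04]), 'force': array([-0.16047367, -0.65544564,  0.22811838]), 'wrist_torque': array([ 0.00108013, -0.01492093,  0.02284524]), 'opening': 0.09319242369981948}
```

View pics/top0.png

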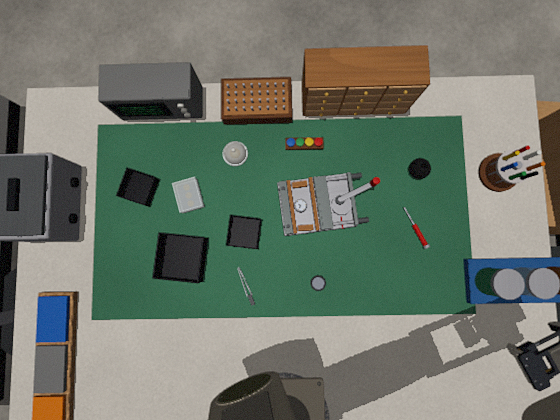

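View pics/scene0.png

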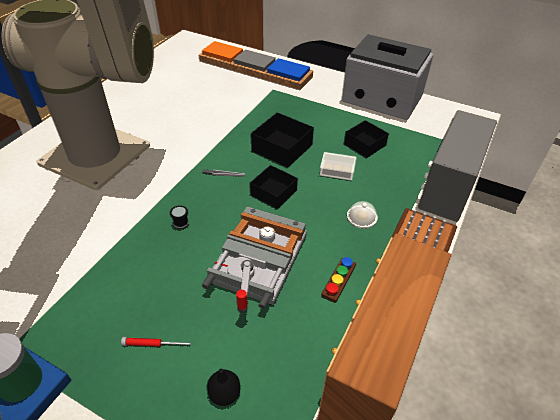

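Top view: vice at (318,205), mouth to the left and lever to the right with its knob at (376,182). The bin candidates are three black open boxes at (138,187), (181,257) and (244,232). The one at (181,257) is the largest, so it fits. I'll confirm with a crop.

```bash
cat > h.py <<'E'
from plant import robot, viewer, order
import cv2,numpy as np
from scipy.spatial.transform import Rotation as Ro
def ray(c,uv,z):
    """pixel -> world point on plane at height z"""
    R,t=np.array(c["R"]),np.array(c["t"])
    d=R.T@np.array([(uv[0]-c["cx"])/c["fx"],(uv[1]-c["cy"])/c["fy"],1]); o=-R.T@t
    return o+d*(z-o[2])/d[2]
def proj(c,X):
    p=np.array(c["R"])@X+np.array(c["t"]); return np.array([c["fx"]*p[0]/p[2]+c["cx"],c["fy"]*p[1]/p[2]+c["cy"]])
E
python3 - <<'E'
from h import *
im=cv2.imread("pics/top0.png"); c=viewer.get_calibration("top")
a=cv2.resize(im[150:260,265:395],None,fx=4.5,fy=4.5,interpolation=cv2.INTER_CUBIC)
b=cv2.resize(im[160:295,105:275],None,fx=1.6,fy=1.6)
o=np.zeros((600,800,3),np.uint8); o[:a.shape[0],:a.shape[1]]=a[:,:800]; 
o2=o; cv2.imwrite("pics/crop1.png",a)
# black boxes outline at rim height
g=cv2.cvtColor(im,cv2.COLOR_BGR2HSV); m=(g[...,2]<50).astype(np.uint8); m[:, :90]=0;m[:,470:]=0;m[:120]=0;m[315:]=0
for k in cv2.findContours(m,0,1)[0]:
    if cv2.contourArea(k)>150:
        r=cv2.minAreaRect(k); q=cv2.boxPoints(r); print(r, cv2.contourArea(k)); W=np.array([ray(c,p,.06) for p in q]); print(W.round(3).tolist(), W.mean(0).round(3), np.linalg.norm(np.diff(W,axis=0),axis=1).round(3))
red=(((g[...,0]<6)|(g[...,0]>174))&(g[...,1]>180)&(g[...,2]>80)).astype(np.uint8)
n,l,s,ce=cv2.connectedComponentsWithStats(red)
for i in range(1,n):
    if s[i,4]>8 and 260<ce[i,0]<440 and 150<ce[i,1]<260: print(s[i],ce[i],ray(c,ce[i],.095))
E
```

```text
((180.7649688720703, 257.7036437988281), (51.88651657104492, 46.460975646972656), 6.581944465637207) 2261.0
[[0.385, 0.341, 0.06], [0.507, 0.328, 0.06], [0.488, 0.189, 0.06], [0.367, 0.203, 0.06]] [0.437 0.265 0.06 ] [0.123 0.14  0.122]
((243.89083862304688, 231.8188018798828), (32.77660369873047, 30.992387771606445), 7.594643592834473) 938.5
[[0.468, 0.145, 0.06], [0.55, 0.134, 0.06], [0.537, 0.047, 0.06], [0.455, 0.059, 0.06]] [0.502 0.096 0.06 ] [0.083 0.088 0.083]
((138.0500030517578, 186.8500213623047), (36.68241500854492, 30.041635513305664), 18.43494987487793) 1018.5
[[0.608, 0.444, 0.06], [0.687, 0.42, 0.06], [0.652, 0.324, 0.06], [0.574, 0.348, 0.06]] [0.63  0.384 0.06 ] [0.082 0.102 0.082]
((419.25, 168.75), (19.798988342285156, 21.920310974121094), 45.0) 337.0
[[0.662, -0.339, 0.06], [0.703, -0.383, 0.06], [0.664, -0.418, 0.06], [0.623, -0.374, 0.06]] [ 0.663 -0.379  0.06 ] [0.061 0.053 0.06 ]
((257.5, 122.0), (4.0, 69.0), 90.0) 224.0
[[0.812, 0.152, 0.06], [0.807, -0.039, 0.06], [0.796, -0.039, 0.06], [0.801, 0.152, 0.06]] [0.804 0.056 0.06 ] [0.191 0.011 0.19 ]
[373 177   7   8  39] [375.82051282 180.30769231] [ 0.62757981 -0.25263743  0.095     ]
[412 224  15  22 107] [419.29906542 234.56074766] [ 0.48455377 -0.35677069  0.095     ]
```

View pics/crop1.png

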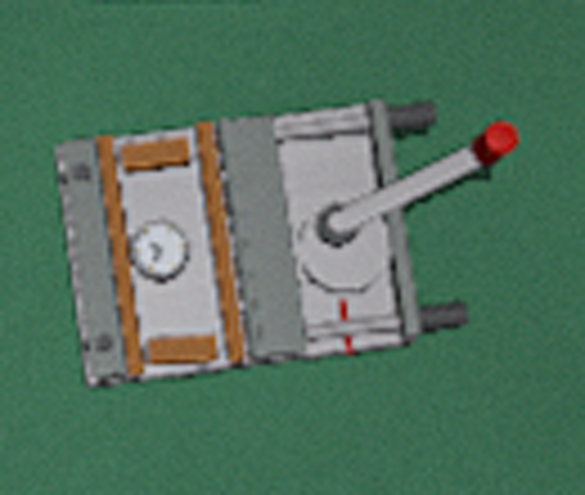

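The crop confirms the vice layout. The offcut on the -x side (a) is at about (305,227) and b is at (299,184). The dial is at (300,205), the red index line at (341,220) pointing towards the robot, and the knob at (375,181). The bin sizes confirm (181,257) as the largest, at 0.12–0.14 m against 0.08–0.10 m for the others.

```bash
python3 - <<'E'
from h import *
c=viewer.get_calibration("top")
P=lambda x,y,z: ray(c,(x/4.5+265-.39,y/4.5+150-.39),z).round(4)
for n,x,y,z in [("a",181,348,.042),("b",155,153,.042),("dial",160,249,.042),("fj1",105,140,.05),("fj2",135,372,.05),("pivot",337,222,.06),("line1",343,300,.024),("line2",349,340,.024),("knob",500,138,.095)]: print(n,P(x,y,z))
s=robot.read_state(); R=Ro.from_rotvec(s["orientation"]).as_matrix(); print(R.round(3))
w=viewer.get_calibration("wrist"); Rw=np.array(w["R"]); o=-Rw.T@np.array(w["t"])
print("cam in tool", R.T@(o-s["tool_pos"]), "axes\n",(Rw@R).round(3), w["fx"])
E
```

```text
a [ 0.5131 -0.0676  0.042 ]
b [ 0.6326 -0.0548  0.042 ]
dial [ 0.5735 -0.0564  0.042 ]
fj1 [ 0.6399 -0.0244  0.05  ]
fj2 [ 0.4988 -0.0393  0.05  ]
pivot [ 0.5854 -0.1616  0.06  ]
line1 [ 0.5418 -0.1685  0.024 ]
line2 [ 0.5171 -0.1713  0.024 ]
knob [ 0.6277 -0.2524  0.095 ]
[[ 0.905  0.425 -0.001]
 [ 0.425 -0.905  0.002]
 [ 0.    -0.002 -1.   ]]
cam in tool [0.07916766 0.00055117 0.02076006] axes
 [[-0.     1.     0.001]
 [-0.958  0.    -0.287]
 [-0.287 -0.001  0.958]] 352.0857801521294
```

>>> apply_moves:
  deltas:
    - [93,[49,-30,7],0]
    - [93,[49,-30,7],0]
    - [93,[49,-30,7],0]
    - [93,[49,-30,7],0]
    - [93,[49,-30,7],0]

```text
t: 0.72
tool_pos: [0.4136, -0.3015, 0.3692]
orientation: [-3.066, -0.683, 0.0]
force: [1.0, -0.4, -0.9]
opening: 0.0935
```

>>> apply_moves:
  deltas:
    - [93,[49,-30,7],0]
    - [93,[49,-30,7],0]
    - [93,[49,-30,7],0]
    - [93,[49,-30,7],0]
    - [93,[49,-30,7],0]

```text
t: 1.35
tool_pos: [0.5717, -0.0616, 0.3342]
orientation: [-3.066, -0.684, 0.001]
force: [1.2, -0.2, 0.5]
opening: 0.0932
```

>>> apply_moves:
  deltas:
    - [60,[0,0,0],-0.177]
    - [60,[0,0,0],-0.177]
    - [60,[0,0,0],-0.177]
    - [60,[0,0,0],-0.177]
    - [60,[0,0,0],-0.177]

```text
t: 1.98
tool_pos: [0.5709, -0.0633, 0.3342]
orientation: [-2.472, -1.938, 0.001]
force: [-0.7, 0.2, -0.2]
opening: 0.0599
```

>>> apply_moves:
  deltas:
    - [93,[0,0,0],-0.177]
    - [93,[0,0,0],-0.177]
    - [93,[0,0,0],0]
    - [93,[0,0,0],0]

```text
t: 2.48
tool_pos: [0.571, -0.0634, 0.3345]
orientation: [-2.104, -2.332, 0.0]
force: [0.1, -0.6, -0.5]
opening: 0.092
```

```bash
python3 - <<'E'
from h import *
import pickle
s=robot.read_state(); c=viewer.get_calibration("wrist"); im=viewer.read_camera("wrist"); cv2.imwrite("pics/w1.png",im); pickle.dump(c,open("w1.pkl","wb"))
print(s["t"],s["tool_pos"],s["opening"],s["q"]); print(Ro.from_rotvec(s["orientation"]).as_matrix().round(3))
E
```

```text
2.475 [ 0.57096586 -0.06336793  0.33447739] 0.0919717471831016 [-1.99780920e-01  1.05137747e-01  1.64499833e+00  1.73014279e-05
  1.39190612e+00 -3.02720178e-01]
[[-0.103  0.995 -0.   ]
 [ 0.995  0.103  0.   ]
 [ 0.    -0.    -1.   ]]
```

View pics/w1.png

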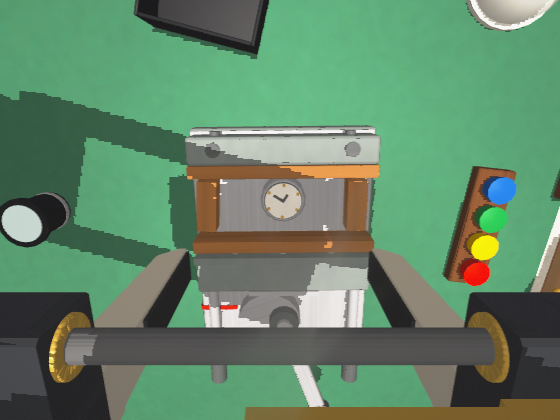

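Wrist view: offcut a at about (207,205), b at (356,204) and the dial at (283,201). The red index line is at (220,307), and the lever hub is at (285,315), partly hidden by the gripper.

```bash
python3 - <<'E'
from h import *
import pickle
im=cv2.imread("pics/w1.png"); c=pickle.load(open("w1.pkl","rb")); g=cv2.cvtColor(im,cv2.COLOR_BGR2HSV)
for y in (195,207,220):
    print(y,"A",[tuple(map(int,g[y,x])) for x in range(190,224,2)]); print("   B",[tuple(map(int,g[y,x])) for x in range(340,374,2)])
for x in (207,356): print(x,[(y,int(g[y,x,1]),int(g[y,x,2])) for y in range(168,240,3)])
E
```

```text
195 A [(72, 109, 98), (70, 106, 99), (65, 28, 99), (12, 74, 137), (13, 159, 143), (13, 160, 142), (13, 161, 138), (13, 159, 135), (13, 160, 137), (13, 162, 140), (13, 160, 142), (14, 161, 144), (13, 162, 145), (13, 153, 113), (13, 151, 108), (5, 20, 138), (8, 7, 143)]
   B [(5, 11, 143), (12, 9, 139), (12, 90, 113), (13, 135, 102), (14, 148, 134), (14, 148, 143), (14, 148, 141), (14, 141, 139), (14, 140, 137), (14, 140, 138), (14, 144, 142), (14, 146, 143), (13, 146, 145), (13, 147, 146), (11, 20, 137), (30, 9, 120), (70, 92, 103)]
207 A [(72, 103, 99), (72, 104, 98), (72, 106, 99), (14, 87, 123), (13, 158, 142), (14, 161, 139), (14, 163, 136), (14, 160, 134), (13, 156, 137), (14, 161, 138), (13, 158, 142), (13, 160, 142), (14, 160, 145), (14, 156, 111), (14, 151, 105), (12, 19, 137), (6, 9, 142)]
   B [(6, 9, 141), (0, 9, 140), (13, 117, 109), (13, 125, 100), (14, 144, 140), (13, 143, 141), (13, 138, 140), (14, 139, 136), (14, 139, 136), (14, 142, 138), (14, 143, 141), (14, 150, 143), (14, 150, 143), (14, 123, 139), (15, 11, 140), (64, 43, 102), (70, 108, 161)]
220 A [(72, 105, 100)
[... 649 characters left out ...]
189, 159, 138), (192, 159, 138), (195, 159, 138), (198, 159, 138), (201, 159, 138), (204, 159, 138), (207, 158, 137), (210, 159, 138), (213, 159, 138), (216, 157, 138), (219, 160, 137), (222, 161, 138), (225, 159, 138), (228, 160, 137), (231, 162, 135), (234, 159, 104), (237, 146, 101)]
356 [(168, 166, 233), (171, 169, 234), (174, 167, 235), (177, 166, 229), (180, 141, 119), (183, 146, 136), (186, 146, 138), (189, 141, 137), (192, 141, 137), (195, 140, 137), (198, 140, 137), (201, 141, 137), (204, 138, 137), (207, 139, 136), (210, 139, 136), (213, 141, 136), (216, 141, 137), (219, 143, 136), (222, 141, 136), (225, 143, 136), (228, 143, 137), (231, 121, 103), (234, 122, 100), (237, 131, 109)]
```

```bash
python3 - <<'E'
from h import *
import pickle
c=pickle.load(open("w1.pkl","rb")); s=robot.read_state(); R=Ro.from_rotvec(s["orientation"]).as_matrix()
vx=np.array([np.cos(np.radians(6)),np.sin(np.radians(6)),0])
for n,u,z in [("a",(206,206),.042),("b",(357,205.5),.042),("aL",(196.5,206),.042),("aR",(215,206),.042),("a1",(206,181),.042),("a2",(206,232),.042),("dial",(283,201),.042),("fjL",(188,171),.05),("fjR",(378,170),.05),("line",(220,307),.024)]:
    p=ray(c,u,z); d=R.T@(p-s["tool_pos"]); print(n,p.round(4),"tool mm",(d*1000).round(1))
E
```

```text
a [ 0.5119 -0.0693  0.042 ] tool mm [ 2.000e-01 -5.930e+01  2.926e+02]
b [ 0.6326 -0.0564  0.042 ] tool mm [  0.6  62.1 292.5]
aL [ 0.5043 -0.07    0.042 ] tool mm [  0.3 -66.9 292.6]
aR [ 0.5191 -0.0685  0.042 ] tool mm [ 2.000e-01 -5.200e+01  2.926e+02]
a1 [ 0.511  -0.0487  0.042 ] tool mm [ 20.7 -58.  292.6]
a2 [ 0.5129 -0.0915  0.042 ] tool mm [-22.  -60.6 292.6]
dial [ 0.573  -0.0587  0.042 ] tool mm [  4.4   2.6 292.5]
fjL [ 0.4986 -0.0405  0.05  ] tool mm [ 30.2 -69.5 284.6]
fjR [ 0.6417 -0.025   0.05  ] tool mm [ 30.9  74.4 284.5]
line [ 0.5259 -0.1722  0.024 ] tool mm [-103.6  -55.9  310.6]
```

>>> apply_moves:
  deltas:
    - [32,[0,-30,0],0]
    - [32,[0,-29.5,0],0]
    - [32,[0,0,30],0]
    - [32,[0,0,30],0]
    - [32,[0,0,20],0]
  grip_force: 15

```text
t: 3.15
tool_pos: [0.5113, -0.0697, 0.2533]
orientation: [-2.102, -2.333, 0.001]
force: [-0.5, -0.7, 0.7]
opening: 0.0476
```

>>> apply_moves:
  deltas:
    - [32,[0,0,15],0]
    - [32,[0,0,15],0]
    - [32,[0,0,11],0]
    - [32,[0,0,0],0]
    - [10,[0,0,0],0]

```text
t: 3.78
tool_pos: [0.5121, -0.0698, 0.214]
orientation: [2.099, 2.337, 0.0]
force: [0.5, 0.4, 0.3]
opening: 0.0258
```

>>> apply_moves:
  deltas:
    - [10,[0,0,0],0]
    - [10,[0,0,0],0]
    - [10,[0,0,0],0]

```text
t: 4.15
tool_pos: [0.5121, -0.0698, 0.2141]
orientation: [2.099, 2.337, 0.0]
force: [0.3, 0.3, 1.4]
opening: 0.016
```

>>> apply_moves:
  deltas:
    - [10,[0,0,-25],0]
    - [10,[0,0,-35],0]
    - [10,[0,0,-35],0]
    - [10,[50,-7,0],0]
    - [10,[55,-8,0],0]

```text
t: 4.78
tool_pos: [0.4857, 0.0336, 0.3095]
orientation: [2.101, 2.334, 0.002]
force: [0.7, 1.9, -0.6]
opening: 0.016
```

>>> apply_moves:
  deltas:
    - [10,[55,-8,0],0]
    - [10,[55,-8,0],0]
    - [10,[55,-8,0],0]
    - [10,[45,-7,0],0]
    - [10,[32,-6,0],0]

```text
t: 5.4
tool_pos: [0.4222, 0.2715, 0.3087]
orientation: [-2.098, -2.338, -0.0]
force: [0.9, -0.6, -0.6]
opening: 0.0162
```

```bash
python3 - <<'E'
from h import *
s=robot.read_state(); c=viewer.get_calibration("wrist"); im=viewer.read_camera("wrist"); t=viewer.read_camera("top")
o=np.hstack([cv2.resize(im,(400,300)),cv2.resize(t[190:310,120:280],(400,300))]); cv2.imwrite("pics/w2.png",o); cv2.imwrite("pics/w2w.png",im)
print(s["t"],s["tool_pos"],s["opening"])
for p in [(.437,.265,.06),(.438,.273,.06)]: print(proj(c,np.array(p))/1.4)
E
```

```text
5.4 [0.42221094 0.27154422 0.30873337] 0.01616440074797997
[214.25772619 168.03659467]
[216.3354164  160.37731722]
```

View pics/w2.png

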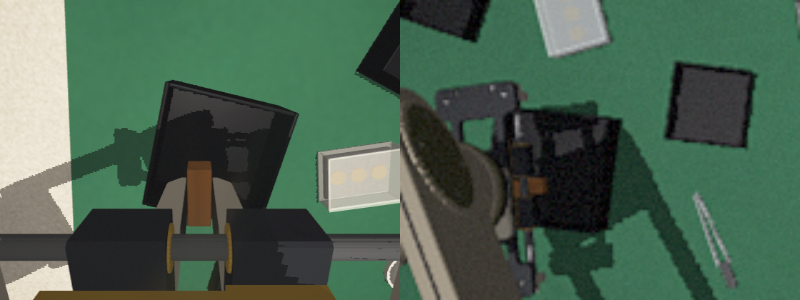

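The wrist view (left half) shows the large bin under the arm: rim corners at about (168,82), (298,113) and (145,205) in the half-size picture, with offcut a in the fingers at (200,193).

```bash
python3 - <<'E'
from h import *
c=viewer.get_calibration("wrist"); s=robot.read_state(); R=Ro.from_rotvec(s["orientation"]).as_matrix()
p=[ray(c,(x*1.4,y*1.4),.06) for x,y in [(168,82),(298,113),(145,205)]]
print(np.round(p,3)); print([np.linalg.norm(p[0]-p[i]).round(3) for i in (1,2)]); m=(p[1]+p[2])/2; print(m)
print((R.T@(m-s["tool_pos"])*1e3).round())
E
```

```text
[[0.386 0.341 0.06 ]
 [0.505 0.327 0.06 ]
 [0.372 0.218 0.06 ]]
[np.float64(0.12), np.float64(0.124)]
[0.43869743 0.2726958  0.06      ]
[ -1.  17. 249.]
```

>>> apply_moves:
  deltas:
    - [10,[0,5,0],0]
    - [10,[0,0,35],0]
    - [10,[0,0,35],0]
    - [10,[0,0,20],0]
    - [10,[0,0,3],0]

```text
t: 6.12
tool_pos: [0.428, 0.2687, 0.214]
orientation: [-2.101, -2.334, 0.005]
force: [-0.1, 0.4, 0.7]
opening: 0.0159
```

>>> apply_moves:
  deltas:
    - [26,[0,0,0],0]
    - [26,[0,0,0],0]
    - [26,[0,0,0],0]
    - [26,[0,0,-25],0]
    - [26,[0,0,-45],0]

```text
t: 6.75
tool_pos: [0.4272, 0.2699, 0.2851]
orientation: [-2.098, -2.336, 0.005]
force: [0.2, 0.1, 0.1]
opening: 0.026
```

>>> apply_moves:
  deltas:
    - [32,[0,0,-25],0]
    - [32,[-50,24,0],0]
    - [32,[-50,24,0],0]
    - [32,[-50,24,0],0]
    - [32,[-50,24,0],0]

```text
t: 7.38
tool_pos: [0.5458, 0.0802, 0.3116]
orientation: [2.098, 2.337, 0.002]
force: [0.6, -0.7, -0.3]
opening: 0.0319
```

>>> apply_moves:
  deltas:
    - [32,[-50,24,0],0]
    - [32,[-50,25,0],0]
    - [32,[-46,26,0],0]
    - [32,[0,0,0],0]
    - [32,[0,0,0],0]

```text
t: 8.0
tool_pos: [0.6349, -0.0554, 0.3107]
orientation: [-2.1, -2.336, -0.0]
force: [0.9, 0.3, 0.2]
opening: 0.032
```

```bash
python3 - <<'E'
from h import *
s=robot.read_state(); R=Ro.from_rotvec(s["orientation"]).as_matrix(); print(s["t"],s["tool_pos"],s["opening"],(R.T@(np.array([.6326,-.0564,.213])-s["tool_pos"])*1e3).round(1), R.round(3)[0])
im=viewer.read_camera("wrist"); cv2.imwrite("pics/w3.png",im); print(proj(viewer.get_calibration("wrist"),np.array([.6326,-.0564,.042])), proj(viewer.get_calibration("wrist"),np.array([.5731,-.0587,.042])))
E
```

```text
8.0 [ 0.63494248 -0.05536976  0.31069821] 0.031998413586265644 [-0.8 -2.4 97.7] [-0.106  0.994 -0.   ]
[276.65043334 217.12059832] [196.09766411 211.83657675]
```

View pics/w3.png

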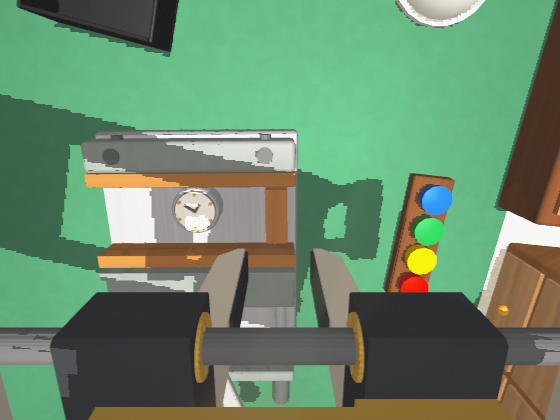

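Wrist view: offcut a is gone from the vice, b is at (276,216) and the dial at (195,210). Both match the predicted pixels.

>>> apply_moves:
  deltas:
    - [32,[-1,-2.4,0],0]
    - [32,[0,0,30],0]
    - [32,[0,0,30],0]
    - [32,[0,0,20],0]
    - [32,[0,0,16.5],0]

```text
t: 8.68
tool_pos: [0.6326, -0.0562, 0.2136]
orientation: [-2.099, -2.338, 0.0]
force: [0.7, -0.6, 0.7]
opening: 0.0319
```

>>> apply_moves:
  deltas:
    - [32,[0,0,0],0]
    - [10,[0,0,0],0]
    - [10,[0,0,0],0]
    - [10,[0,0,0],0]
    - [10,[0,0,0],0]

```text
t: 9.3
tool_pos: [0.633, -0.0568, 0.2148]
orientation: [2.099, 2.337, 0.001]
force: [-0.0, 0.5, 2.1]
opening: 0.0157
```

>>> apply_moves:
  deltas:
    - [10,[0,0,-25],0]
    - [10,[0,0,-35],0]
    - [10,[0,0,-35],0]
    - [10,[50,-25,0],0]
    - [10,[50,-25,0],0]

```text
t: 9.93
tool_pos: [0.5719, 0.0378, 0.3099]
orientation: [2.101, 2.335, 0.002]
force: [0.6, -0.2, -0.1]
opening: 0.016
```

>>> apply_moves:
  deltas:
    - [10,[50,-20,0],0]
    - [10,[50,-20,0],0]
    - [10,[50,-19,0],0]
    - [10,[50,-19,0],0]
    - [10,[46,-16,0],0]

```text
t: 10.55
tool_pos: [0.4515, 0.2733, 0.3093]
orientation: [2.099, 2.337, 0.0]
force: [0.9, 1.1, -0.2]
opening: 0.0158
```

>>> apply_moves:
  deltas:
    - [10,[0,0,0],0]
    - [10,[0,0,35],0]
    - [10,[0,0,30],0]
    - [10,[0,0,20],0]
    - [10,[0,0,5],0]

```text
t: 11.18
tool_pos: [0.4524, 0.2706, 0.2176]
orientation: [-2.1, -2.335, 0.005]
force: [0.1, 0.5, 0.1]
opening: 0.0156
```

>>> apply_moves:
  deltas:
    - [26,[0,0,0],0]
    - [26,[0,0,0],0]
    - [26,[0,0,0],0]
    - [26,[0,0,-25],0]
    - [26,[0,0,-45],0]

```text
t: 11.8
tool_pos: [0.4518, 0.2715, 0.2886]
orientation: [-2.098, -2.336, 0.005]
force: [0.7, 0.6, 0.3]
opening: 0.0259
```

>>> apply_moves:
  deltas:
    - [60,[0,0,-28],0]
    - [60,[0,0,-28],0]
    - [60,[-50,12,0],0]

```text
t: 12.18
tool_pos: [0.4704, 0.2254, 0.3492]
orientation: [2.093, 2.34, 0.01]
force: [1.0, -0.4, -0.4]
opening: 0.051
```

```bash
python3 - <<'E'
from h import *
im=viewer.read_camera("wrist"); cv2.imwrite("pics/w4.png",im)
E
```

>>> apply_moves:
  deltas:
    - [60,[-54,12,0],0]
    - [60,[-54,12,0],0]
    - [60,[-54,12,0],0]
    - [60,[-54,12,0],0]
    - [60,[-54,12,0],0]

```text
t: 12.85
tool_pos: [0.5588, -0.0403, 0.3458]
orientation: [2.099, 2.336, 0.001]
force: [0.2, 1.5, -0.1]
opening: 0.0598
```

>>> apply_moves:
  deltas:
    - [60,[-54,12,0],0]
    - [60,[-54,12,0],0]
    - [60,[-54,12,0],0]
    - [60,[-56,12,0],-0.165]
    - [60,[0,0,0],-0.165]

```text
t: 13.48
tool_pos: [0.6295, -0.2544, 0.3443]
orientation: [-1.686, -2.651, 0.002]
force: [-0.2, 0.5, 0.2]
opening: 0.0603
```

>>> apply_moves:
  deltas:
    - [60,[0,0,0],0]
    - [60,[0,0,0],0]

```text
t: 13.72
tool_pos: [0.6294, -0.2496, 0.3455]
orientation: [1.691, 2.647, 0.0]
force: [-0.7, 0.5, -0.3]
opening: 0.0601
```

```bash
python3 - <<'E'
from h import *
import pickle
s=robot.read_state(); c=viewer.get_calibration("wrist"); im=viewer.read_camera("wrist"); cv2.imwrite("pics/w5.png",im); pickle.dump(c,open("w5.pkl","wb"))
a=cv2.imread("pics/w4.png")
cv2.imwrite("pics/c5.png",np.vstack([np.hstack([im[:,:]]),])) 
o=np.zeros((420,800,3),np.uint8); o[:,:560]=im; o[:180,560:]=cv2.resize(a,(240,180)); cv2.imwrite("pics/c5.png",o)
print(s["t"],s["tool_pos"],s["opening"],s["q"]); print(Ro.from_rotvec(s["orientation"]).as_matrix().round(3))
for p in [(.628,-.252,.095),(.5854,-.1616,.06),(.486,-.172,.024)]: print(proj(c,np.array(p)).round(1))
E
```

```text
13.725 [ 0.62944864 -0.24958236  0.34548507] 0.06008885443559627 [-4.53210872e-01  3.67775930e-01  1.31983036e+00  1.10192495e-04
  1.45384174e+00 -8.87186046e-01]
[[-0.42   0.907  0.   ]
 [ 0.907  0.42   0.   ]
 [-0.     0.    -1.   ]]
[276.6 225.7]
[275.7  75.4]
[154.2  34.5]
```

View pics/c5.png

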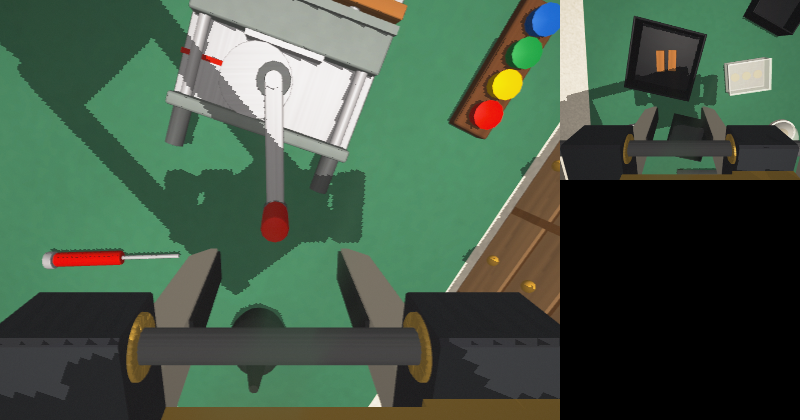

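The inset shows both offcuts lying side by side in the large bin. In the main view the knob top is at about (275,229), the pivot hub at (273,81) and the red line at (182,49)–(222,63). The blower is at (258,330), below the gripper body's height.

```bash
python3 - <<'E'
from h import *
import pickle
c=pickle.load(open("w5.pkl","rb")); s=robot.read_state(); R=Ro.from_rotvec(s["orientation"]).as_matrix()
k=ray(c,(275,229),.095); print("knob",k.round(4),(R.T@(k-s["tool_pos"])*1e3).round(1))
for z in (.05,.055,.06,.065): 
    p=ray(c,(273,82),z); print(z,p.round(4),np.linalg.norm((k-p)[:2]).round(4),np.degrees(np.arctan2(*(k-p)[1::-1])).round(1))
l1,l2=ray(c,(222,63),.024),ray(c,(200,55),.024); print("line",l1.round(4),l2.round(4))
E
```

```text
knob [ 0.628  -0.2546  0.095 ] [ -4.   -3.6 250.6]
0.05 [ 0.5852 -0.1659  0.05  ] 0.0985 -64.2
0.055 [ 0.5853 -0.1662  0.055 ] 0.0982 -64.2
0.06 [ 0.5855 -0.1664  0.06  ] 0.098 -64.3
0.065 [ 0.5857 -0.1666  0.065 ] 0.0977 -64.3
line [ 0.5416 -0.1689  0.024 ] [ 0.5236 -0.1708  0.024 ]
```

>>> apply_moves:
  deltas:
    - [44,[-3.5,-3,0],0]
    - [44,[0,0,30],0]
    - [44,[0,0,30],0]
    - [44,[0,0,25],0]
    - [44,[0,0,14.5],0]
  grip_force: 25

```text
t: 14.4
tool_pos: [0.6277, -0.2543, 0.2442]
orientation: [-1.687, -2.648, 0.0]
force: [0.3, 0.5, -0.4]
opening: 0.0439
```

>>> apply_moves:
  deltas:
    - [44,[0,0,0],0]
    - [14,[0,0,0],0]
    - [14,[0,0,0],0]
    - [14,[0,0,0],0]
    - [14,[0,0,0],0]

```text
t: 15.02
tool_pos: [0.6285, -0.2549, 0.2468]
orientation: [1.686, 2.649, 0.0]
force: [-1.7, -0.6, 4.0]
opening: 0.0196
```

>>> apply_moves:
  deltas:
    - [14,[0.5,-10,0],0.1]
    - [14,[0.5,-10,0],0.1]
    - [14,[0.5,-10,0],0.1]
    - [14,[0.5,-10,0],0.1]
    - [14,[0,0,0],0]

```text
t: 15.65
tool_pos: [0.5897, -0.2645, 0.2468]
orientation: [2.179, 2.26, 0.001]
force: [2.5, -1.8, 3.0]
opening: 0.0195
```

```bash
cat > k.py <<'E'
from h import *
s=robot.read_state(); p=s["tool_pos"]; piv=np.array([.5852,-.164]); d=p[:2]-piv
R=Ro.from_rotvec(s["orientation"]).as_matrix()
print("t",s["t"],p.round(4),"r",np.linalg.norm(d).round(4),"dir deg",np.degrees(np.arctan2(d[1],d[0])).round(1),"theta",np.degrees(np.arctan2(R[1,0],R[0,0])).round(1),"F tool",(R.T@s["force"]).round(1),"open",s["opening"])
print("to full, tool mm",(R.T@(np.array([.4858,-.1746,p[2]])-p)*1e3).round(1))
E
python3 k.py
```

```text
t 15.65 [ 0.5897 -0.2645  0.2468] r 0.1006 dir deg -87.4 theta 92.1 F tool [-1.9  2.4 -3. ] open 0.019530046871362033
to full, tool mm [  93.6 -100.5   -0.3]
```

>>> apply_moves:
  deltas:
    - [14,[0.5,-10,0],0.1]
    - [14,[0.5,-10,0],0.1]
    - [14,[0.5,-10,0],0.1]
    - [14,[0.5,-10,0],0.1]
    - [14,[0.5,-10,0],0.1]

```text
t: 16.27
tool_pos: [0.5414, -0.2544, 0.2468]
orientation: [2.67, 1.649, 0.0]
force: [0.6, -4.9, 4.4]
opening: 0.0199
```

```bash
python3 k.py
```

```text
t 16.275 [ 0.5414 -0.2544  0.2468] r 0.1005 dir deg -115.9 theta 63.4 F tool [-4.1  2.7 -4.4] open 0.019905205862298235
to full, tool mm [ 46.5 -85.4  -0.3]
```

>>> apply_moves:
  deltas:
    - [14,[0.5,-10,0],0.1]
    - [14,[0.5,-10,0],0.1]
    - [14,[0.5,-10,0],0.1]
    - [14,[0.5,-10,0],0.1]
    - [14,[0,0,0],0]

```text
t: 16.9
tool_pos: [0.5095, -0.2299, 0.2468]
orientation: [2.944, 1.089, -0.002]
force: [-3.8, -7.1, 6.7]
opening: 0.0197
```

```bash
python3 k.py
```

```text
t 16.9 [ 0.5095 -0.2299  0.2468] r 0.1004 dir deg -139.0 theta 40.6 F tool [-7.5  2.9 -6.7] open 0.01968980179256298
to full, tool mm [ 18.  -57.4  -0.1]
```

>>> apply_moves:
  deltas:
    - [14,[0,-10,-0.5],0.1]
    - [14,[0,-10,-0.5],0.1]
    - [14,[0,-10,-0.5],0.1]
    - [14,[0.5,-10,0],0.1]
    - [14,[0.5,-10,0],0.1]

```text
t: 17.52
tool_pos: [0.4866, -0.1854, 0.2469]
orientation: [3.124, 0.324, -0.0]
force: [3.3, -3.3, -4.3]
opening: 0.0197
```

```bash
python3 k.py
```

```text
t 17.525 [ 0.4866 -0.1854  0.2469] r 0.1009 dir deg -167.7 theta 11.8 F tool [2.5 3.9 4.3] open 0.019693886469200738
to full, tool mm [  1.4 -10.7  -0. ]
```

>>> apply_moves:
  deltas:
    - [14,[0.5,-10,0],0.1]
    - [14,[0,0,0],0]

```text
t: 17.77
tool_pos: [0.485, -0.1753, 0.2469]
orientation: [3.137, 0.174, -0.001]
force: [1.8, -2.2, -3.7]
opening: 0.0193
```

```bash
python3 k.py; python3 - <<'E'
from h import *
import pickle
t=viewer.read_camera("top"); w=viewer.read_camera("wrist"); sc=viewer.read_camera("scene"); pickle.dump(viewer.get_calibration("wrist"),open("w6.pkl","wb"))
for n,i in (("t6",t),("w6",w),("s6",sc)): cv2.imwrite(f"pics/{n}.png",i)
o=np.zeros((600,800,3),np.uint8); o[:300,:400]=cv2.resize(w,(400,300)); o[:300,400:]=cv2.resize(t[150:255,260:400],(400,300)); o[300:,:400]=cv2.resize(sc[180:330,170:370],(400,300)); o[300:,400:]=cv2.resize(t,(400,300)); cv2.imwrite("pics/c6.png",o)
E
```

```text
t 17.775 [ 0.485  -0.1753  0.2469] r 0.1008 dir deg -173.6 theta 6.3 F tool [1.6 2.3 3.7] open 0.019294530312554202
to full, tool mm [ 0.9 -0.6 -0. ]
```

View pics/c6.png

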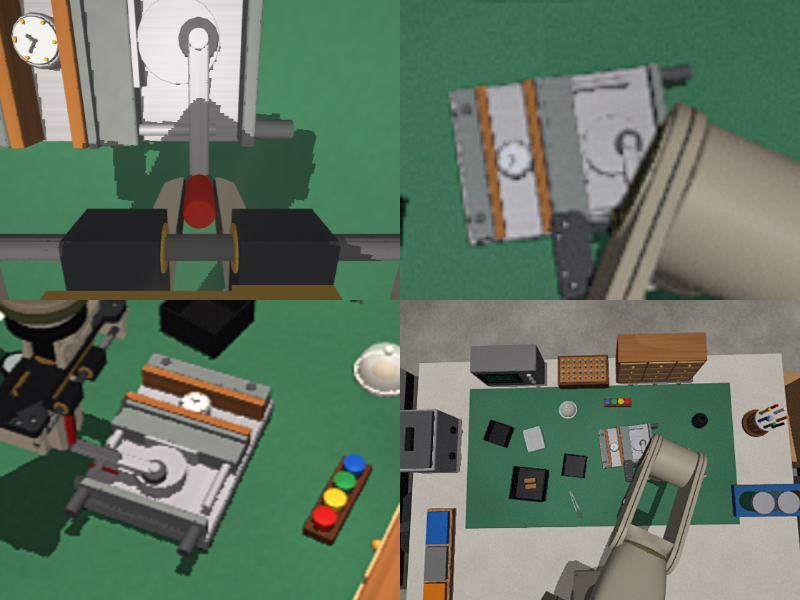

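The final views agree. The lever stands on the red line with the red knob between the fingers (knob at (200,200) in the wrist quarter). The dial sits between both linings, the bin holds both offcuts, and the bystanders are in place. I'll let it settle, check once more and hand in.

>>> apply_moves:
  deltas:
    - [14,[0,0,0],0]
    - [14,[0,0,0],0]
    - [14,[0,0,0],0]
    - [14,[0,0,0],0]

```text
t: 18.42
tool_pos: [0.4849, -0.1756, 0.247]
orientation: [-3.137, -0.169, 0.0]
force: [4.6, -2.9, -7.5]
opening: 0.0197
```

```bash
python3 k.py; python3 - <<'E'
from h import *
import pickle
c=pickle.load(open("w6.pkl","rb"))
k=ray(c,(200*1.4,210*1.4),.095); p=ray(c,(199*1.4,38*1.4),.055); d=k-p; print("camera: knob",k.round(4),"pivot",p.round(4),"lever deg",np.degrees(np.arctan2(d[1],d[0])).round(1),"want -173.9")
E
```

```text
t 18.425 [ 0.4849 -0.1756  0.247 ] r 0.1009 dir deg -173.4 theta 6.2 F tool [4.2 3.4 7.5] open 0.01971664381179079
to full, tool mm [ 1.  -0.9 -0. ]
camera: knob [ 0.4877 -0.1766  0.095 ] pivot [ 0.5852 -0.1652  0.055 ] lever deg -173.3 want -173.9
```

```bash
python3 -c "
from plant import order
print(order.close_job())"
```

```text
the job is handed in; nothing more can be done
None
```

The job is done and handed in at about 18.4 s of the 72 s allowed. Both offcuts are in the large black bin. The lever is at the highest lift over the red index line, and the gripper is still holding it there.

- **Offcuts:** I picked them out one at a time, and a wrist picture and a later top view both showed them side by side in the bin.
- **Lever angle:** I gripped the knob and swung the lever round by 1.9 rad. The arm pose put it at -173.4° and the camera at -173.3°, against the -173.9° wanted, so both were within about 0.01 rad. The straight-line distance the knob travelled suggested about 1.92 rad, which is within measuring error.
- **Force on the lever:** the gripper felt about 3 N of spring-back along the swing. There was also a sideways force of about 4 N and a vertical one of about 7.5 N at the knob, which I left as they were.
- **Holder and bench:** the movement holder stands between both jaw linings, and the other things on the bench looked unmoved. I judged its grip only from the pictures and did not test it by force.

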